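# Load the barrel tumbler with a tool handle

## Robot

A 7-joint arm with a two-finger parallel gripper is mounted at the origin on the work surface. World frame = base frame: x ahead of the robot, y to its left, z up, the work surface at z = 0. Lengths are in m, angles in degrees, forces in N, time in s.
With the tool pointing down it reaches from about 0.425 to 0.875 m from the base axis. Payload 4.7 kg.
Tool frame: the origin (TCP) lies midway between the tips of the shut fingers; the grasp point (between the pads) lies env.grip_point_offset behind it (env.grip_point_offset is the distance from the TCP to the grasp point, in m); z points along the fingers, y is the line along which they close (so a half turn about z gives the same grasp; the last joint's range is limited). The gripper opens to 87 mm and grips with 3 to 60 N. Pads are 19 mm wide; open, the fingers measure 117 mm over their backs; the gripper's body (75 mm by 190 mm) begins 51 mm behind the grasp point.
Start: joints at [71.224, 18.392, -4.016, 83.108, 1.295, 78.541, -3.26], TCP at [0.218, -0.612, 0.223] pointing down, gripper open.
Joint ranges: [-163.93, 163.93], [-17.29, 119.83], [-79.2, 71.16], [3.27, 140.29], [-89.18, 269.18], [5.43, 117.66], [-154.24, 154.24]. Speed limits (degrees/s): [147.25, 147.25, 180, 180, 180, 180, 180].

## Interface

Orientations are given as [roll, pitch, yaw] about the fixed x, y, z axes, in that order (R = Rz(yaw) Ry(pitch) Rx(roll)).
In Python, from cell import env gives the robot as it stands.
- The arm moves only by the shell command python3 -m creep 'ROWS' [FORCE]. ROWS is a JSON object of lists of equal length, an entry for each row: "translation": the shift along the tool's x, y, z in units of 0.08 m (1.0 is 0.08 m), a list of three; "turn": the turn, a rotation vector about the tool's x, y, z in units of 180 degrees (1.0 is 180 degrees), a list of three; "grip": the opening, from 0 (shut) to 1 (fully open). In form: {"translation": [[x, y, z], ...], "turn": [[ax, ay, az], ...], "grip": [grip, ...]}. A call has 1 to 5 rows; each row shifts and turns the commanded pose from where the row before left it, along the tool's axes as they then stand; what a row does not reach is not made up. A row lasts 1/8 s, in which the tool goes at most 62.5 mm and 10.7 degrees, less where a joint would pass 70% of its speed; a pose out of reach is approached as far as the arm can. A call with a number of a shift or a turn outside -1 to 1 is refused whole. A call with a gripper value outside its range is refused whole. The fingers move at their own pace and stop on an object; FORCE is the grip in N (left out, the last holds). Time passes only in rows, so rows that do not move let the fingers close. It gives the time, the measured TCP pose, the force, the opening and the grip force at its end, in the units of the state.
- env.get_obs(): the state, without advancing time (a new reading comes with each control period).
- env.read_camera(name): name is "scene" or "top" or "wrist"; returns a dict with "frame" (384x512x3 uint8, red, green, blue), "z_map" (384x512 float32, m along the optical axis (not along the pixel's ray), 0 where there is no reading), "K" (3x3 intrinsics, pixels), "rvec" (rotation vector, rad) and "tvec" (3), from world to camera coordinates, as OpenCV has them. Camera axes: x right, y down, z forward; pixel columns grow to the right and rows downward; lengths in m; the calibration is good to about 2 mm. The wrist camera is an equidistant fisheye: a pixel r from the principal point sees the ray r / f radians off the axis. A picture is of the moment at which its call begins.
- env.sign_off(): hands the job in; it is judged then, once.
The state is a dict: "time_s": time; "qpos": joint angles; "joint_velocities": joint speeds; "effort": joint torques, N m; "tool_pos": TCP position; "tool_rot": TCP orientation; "force": force on the tool from outside, world axes, zero at the start; "wrist_torque": the same for the moment, N m; "grip_width": finger opening in m; "grasp_force": force on a finger pad.
Only numpy, scipy, OpenCV 4.12 (cv2) and the standard library are available. Lean on these libraries where they do the work, as an engineer would, in place of code of your own. Each camera call takes 0.05 s, during which the arm holds its last target. There are 200 camera calls.

## Task

Load the bench tumbler for waxing: turn its barrel until the open hatch is square on top, lay the long bare handle from the stand flat inside, along the barrel, and tip the hatch lid shut over it. The handle stands upright and is too long for the barrel that way: it only fits lying down. Leave the short handle, glue bottle, wax tin and try square where they are.

Things in the scene. Friction and masses are not known exactly. Their poses are not given: they have to be found in the camera images.
- tumbler: Bench barrel tumbler, bolted down: grey base plate 180 x 290 mm, 12 mm thick, a bearing stand at each end, gearbox and motor beyond the +y stand (to y = 335 mm, 165 mm high). Origin under the plate's centre, on the bench; y along the barrel's axle. Stands: mid-planes at y = -127 and +127 mm, 14 mm thick, 70 mm wide, bearings up to 190 mm above the bench.
- axle (a point): Middle of the barrel, on its axle, 160 mm above the bench over the tumbler's origin; fixed, axes as the tumbler's. The barrel is six-sided plywood, 144 mm across flats, walls 6 mm, lined with black rubber; inside 132 mm from face to face and 200 mm long.
- disc (a point): Centre of the barrel's round wooden end disc at the -y end, on the axle, 106 mm from the barrel's middle. Radius 110 mm, 12 mm thick; its rim stands 27 mm or more proud of the barrel's edges and can be pinched from above and turned. An equal disc is at the +y end.
- barrel (a joint): Turn of the barrel, rad. 0: hatch level on top. Positive: hatch turned from the top over to the tumbler's -x side (towards the robot); pi/2: it faces -x; 2: down and to -x. Starts between 1.25 and 2.1. Moving the top of the discs to +x lowers the value. Friction of about 0.4 N m holds it wherever it is left.
- hatch (a point): Centre of the hatch opening, in the plane of the barrel's missing sixth face, 72 mm from the axle; z points straight out of the hatch, y along the axle. The opening is 200 mm (y, disc to disc) by 77 mm.
- lid (a joint): Opening of the free-swinging hatch lid, rad: 0 shut, 1.95 open at its stop, as it starts. Hinged on the hatch's -x edge; with the hatch on top the open lid leans 22 degrees past upright to -x, and pushed past upright to +x it falls shut by its own weight. If the barrel turns past the top, below about -0.35, it also falls shut.
- lid_edge (a point): Middle of the lid's free edge. The lid is a plywood flap 81 mm from hinge to free edge, 196 mm along the axle and 7 mm thick, 0.12 kg, with a 110 mm long finger strip, 12 mm wide and 10 mm high, on its outer face, 12 mm from the free edge.
- handle_mid (a point): Centre of the long handle, half-way along it; z along its length. Bare wooden eight-sided tool handle, 165 mm long, 28 mm across flats (30 mm across corners), about 75 g. It starts upright in one of the stand's two pockets, foot 8 mm and top 173 mm above the bench, two of its flats facing along the stand's x axis and two along its y, within 3 degrees.
- rack: Low wooden stand, fixed: foot 190 x 80 x 8 mm, block 150 x 52 mm up to 50 mm above the bench, two square pockets 34 mm wide and 42 mm deep at x = -48.5 and +48.5 mm. Origin under its centre, x along its length. One pocket holds the long handle, the other the short one (either way round).
- short_handle: Short eight-sided wooden handle, 95 mm long, 28 mm across flats, upright in the other pocket, top 103 mm above the bench; not to be used. Origin at its foot.
- glue_bottle: White glue bottle with a pointed nozzle, 62 mm diameter, 190 mm tall; bystander. Origin under its centre.
- wax_tin: Round flat steel tin of wax, 95 mm diameter, 36 mm high; bystander. Origin under its centre.
- square: Try square lying flat: dark wooden stock 110 x 28 x 16 mm and steel blade 180 mm long; bystander. Origin under the stock's centre.
Not all that is in view belongs to the job. What is shaped like the part that bears handle_mid but green or orange is not meant.

How it is judged (in metres and radians):
On the way, in this order (a step that is already met when the one before it is completed fails the run):
1. the barrel stands still with its hatch on top (within 9 degrees) and the lid open (angle between hatch's own z axis and vertical below 0.157 rad and velocity of joint barrel between -0.2 and 0.2 rad/s and value of joint lid above 1.6 rad), for 0.2 s.
2. the long handle lies flat inside the barrel and the lid is still open (z of handle_mid in the frame of hatch between -0.15 and -0.03 m and y of handle_mid in the frame of hatch between -0.05 and 0.05 m and x of handle_mid in the frame of hatch between -0.08 and 0.08 m and angle between the z axis of handle_mid and the y axis of hatch, either way round below 0.35 rad and value of joint lid above 1 rad), for 0.2 s.
At the end, for the whole second after the job is handed in: The barrel is at rest with its hatch on top (within 9 degrees of level), the long handle lies inside it along the barrel (within 20 degrees), and the hatch lid is shut (within 0.06 rad) (angle between hatch's own z axis and vertical below 0.157 rad and value of joint lid below 0.06 rad and z of handle_mid in the frame of hatch between -0.15 and -0.03 m and y of handle_mid in the frame of hatch between -0.05 and 0.05 m and x of handle_mid in the frame of hatch between -0.08 and 0.08 m and angle between the z axis of handle_mid and the y axis of hatch, either way round below 0.35 rad and velocity of joint barrel between -0.05 and 0.05 rad/s); the robot touches nothing.
It fails at once if the short handle, glue bottle, wax tin or try square is moved by more than 25 mm (distance of any of short_handle, glue_bottle, wax_tin, square from where it was at the start of the episode above 0.025 m).
It also fails if it takes over 72 s, if anything falls off the work surface, if the arm or the gripper's body presses on something with over 40 N, if the wrist force passes 120 N, or if a joint passes its speed limit or range.

## Working session

There is one attempt and no reset: what is moved stays moved. The work goes in short steps, Python scripts to look and compute and a shell command to move; the robot and the scene stay as the last step left them, time stands still between calls to the robot, and variables do not carry over. Pictures are saved under pics/ and viewed, at most 11 in all, crops included, and the job is handed in when it is done.

```bash
mkdir -p pics; ls; cat > h.py <<'E'
from cell import env
import numpy as np, cv2
from scipy.spatial.transform import Rotation as R
def cam(n):
    d=env.read_camera(n); d['R']=cv2.Rodrigues(np.array(d['rvec'],float))[0]; d['t']=np.array(d['tvec'],float).ravel(); return d
def cloud(d):
    K=d['K'];z=d['z_map'];v,u=np.indices(z.shape)
    P=np.stack([(u-K[0,2])/K[0,0]*z,(v-K[1,2])/K[1,1]*z,z],-1)
    return (P-d['t'])@d['R']
def state():
    o=env.get_obs(); return o, np.array(o['tool_pos']), R.from_euler('xyz',o['tool_rot'],degrees=True)
E
python3 - <<'E'
from h import *
for n in ('scene','top'):
    d=cam(n); cv2.imwrite(f'pics/{n}0.png',d['frame'][:,:,::-1]); np.savez(f'{n}0.npz',P=cloud(d),f=d['frame'],z=d['z_map'])
    print(n,-d['R'].T@d['t'])
o=env.get_obs();print(o,env.grip_point_offset)
E
```

```text
pics
scene [ 1.31765055 -0.90634085  1.40437564]
top [3.10465167e-01 9.02675596e-05 1.37953534e+00]
{'time_s': 0.1, 'qpos': array([71.22525749, 18.43517012, -4.01482533, 83.16862463,  1.29579639,
       78.54087811, -3.2588746 ]), 'joint_velocities': array([-0.05191412, -0.05776549,  0.04480239, -0.16454234,  0.02577074,
       -0.03809285, -0.03840688]), 'effort': array([-1.85292788e-04, -4.92573774e+01, -4.05733846e-01, -3.13398063e+01,
       -6.40385505e-02,  3.94623179e-02,  8.78352716e-05]), 'tool_pos': array([ 0.21763088, -0.61195223,  0.2215605 ]), 'tool_rot': array([-1.79900601e+02,  6.49524589e-03,  1.95849727e+01]), 'force': array([-0.54612841, -0.63651758,  0.69956631]), 'wrist_torque': array([-0.04411196,  0.09622047, -0.01884068]), 'grasp_force': 0.0, 'grip_width': 0.08711916697920592} 0.0187
```

View pics/scene0.png

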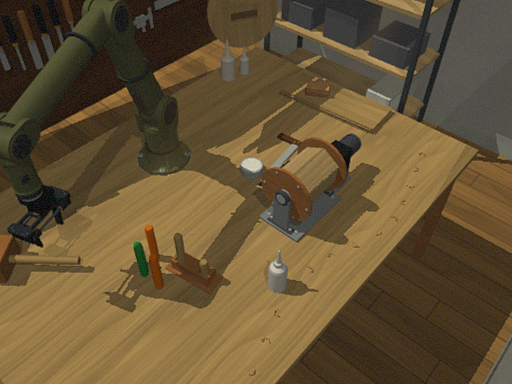

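View pics/top0.png

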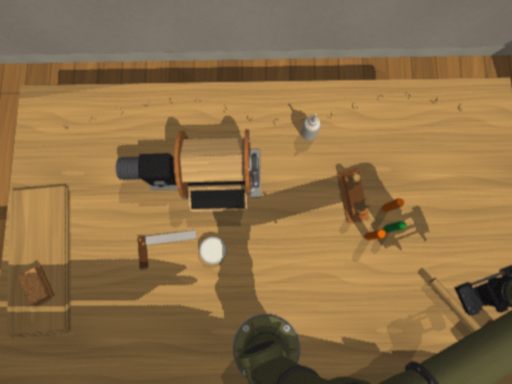

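The scene view shows the candidates: a tall bare handle at (179,247), the short one at (204,268), and green (140,258) and orange (153,240) decoys. I choose the bare tall one in the stand. In the top view the tumbler is at (215,170), the rack at (353,195) and the hatch faces the robot, with the lid at about (217,198). Next I measure positions from depth.

```bash
python3 - <<'E'
from h import *
for n in ('top','scene'):
    D=np.load(f'{n}0.npz');P=D['P'];f=D['f']; 
    ok=D['z']>0
    # rack region by height
    x,y,z=P[...,0],P[...,1],P[...,2]
    hsv=cv2.cvtColor(f,cv2.COLOR_RGB2HSV)
    v,u=np.indices(x.shape)
    reg=((u>330)&(u<415)&(v>150)&(v<245)) if n=='top' else ((u>125)&(u<230)&(v>220)&(v<295))
    for lo,hi in ((.155,.2),(.09,.115),(.044,.056),(.2,.26)):
        m=ok&reg&(z>lo)&(z<hi)
        nc,L,S,C=cv2.connectedComponentsWithStats(m.astype(np.uint8))
        for i in range(1,nc):
            if S[i,4]<6: continue
            q=L==i
            print(n,lo,S[i,:].tolist(),'mean',P[q].mean(0).round(4),'zmax',z[q].max().round(3),'rgb',f[q].mean(0).round(), 'rect',[np.round(k,3) for k in cv2.minAreaRect(P[q][:,:2].astype(np.float32))])
    # tumbler
    t=ok&(x>.35)&(x<.95)&(y>-.05)&(y<.6)&(z>.05)
    print(n,'tumbler',P[t].min(0),P[t].max(0))
    # discs: brownish red saturated
    col=f[160,248] if n=='top' else f[195,280]; print(col,hsv[160,248] if n=='top' else hsv[195,280])
D=np.load('top0.npz');P=D['P']
for c in [(v,u) for v in (140,160,180,188,195,205) for u in (200,220,240)]+[(130,178),(160,178),(130,248),(160,248),(190,256),(170,180)]: print(c,P[c].round(3))
crop=np.load('scene0.npz')['f'][220:300,120:230,::-1]; cv2.imwrite('pics/crop.png',cv2.resize(crop,None,fx=6,fy=6,interpolation=2))
E
```

```text
top 0.155 [362, 199, 10, 9, 66] mean [ 0.4761 -0.3264  0.1683] zmax 0.176 rgb [103.  80.  49.] rect [array([ 0.475, -0.327]), array([0.027, 0.025]), np.float64(81.592)]
top 0.155 [396, 199, 8, 8, 52] mean [ 0.4771 -0.4328  0.1623] zmax 0.168 rgb [141.  73.  17.] rect [array([ 0.477, -0.433]), array([0.022, 0.023]), np.float64(76.498)]
top 0.155 [398, 222, 9, 8, 54] mean [ 0.4035 -0.4345  0.1622] zmax 0.169 rgb [ 41. 106.  44.] rect [array([ 0.403, -0.435]), array([0.024, 0.022]), np.float64(88.244)]
top 0.155 [377, 230, 9, 9, 56] mean [ 0.3764 -0.3656  0.1628] zmax 0.169 rgb [196.  94.  11.] rect [array([ 0.377, -0.366]), array([0.023, 0.024]), np.float64(61.928)]
top 0.09 [352, 174, 8, 8, 56] mean [ 0.5718 -0.3114  0.0989] zmax 0.108 rgb [144. 111.  65.] rect [array([ 0.573, -0.312]), array([0.026, 0.024]), np.float64(4.633)]
top 0.09 [389, 201, 5, 9, 23] mean [ 0.4747 -0.4239  0.1026] zmax 0.115 rgb [93. 47. 13.] rect [array([ 0.476, -0.425]), array([0.028, 0.011]), np.float64(7.161)]
top 0.09 [358, 202, 7, 8, 17] mean [ 0.4719 -0.3193  0.1063] zmax 0.114 rgb [75. 58. 36.] rect [ar
[... 3020 characters left out ...]
8  0.141 0.201]
(140, 240) [0.68  0.077 0.197]
(160, 200) [0.605 0.198 0.239]
(160, 220) [0.604 0.136 0.239]
(160, 240) [0.605 0.075 0.233]
(180, 200) [0.548 0.202 0.208]
(180, 220) [0.547 0.139 0.21 ]
(180, 240) [0.547 0.076 0.207]
(188, 200) [0.538 0.216 0.124]
(188, 220) [0.537 0.149 0.125]
(188, 240) [0.537 0.082 0.119]
(195, 200) [0.515 0.217 0.117]
(195, 220) [0.515 0.15  0.115]
(195, 240) [0.515 0.083 0.111]
(205, 200) [0.483 0.218 0.107]
(205, 220) [0.482 0.151 0.106]
(205, 240) [0.482 0.083 0.104]
(130, 178) [ 0.786  0.326 -0.004]
(160, 178) [0.598 0.259 0.27 ]
(130, 248) [0.708 0.05  0.213]
(160, 248) [0.596 0.049 0.265]
(190, 256) [0.549 0.031 0.006]
(170, 180) [0.575 0.26  0.235]
```

View pics/crop.png

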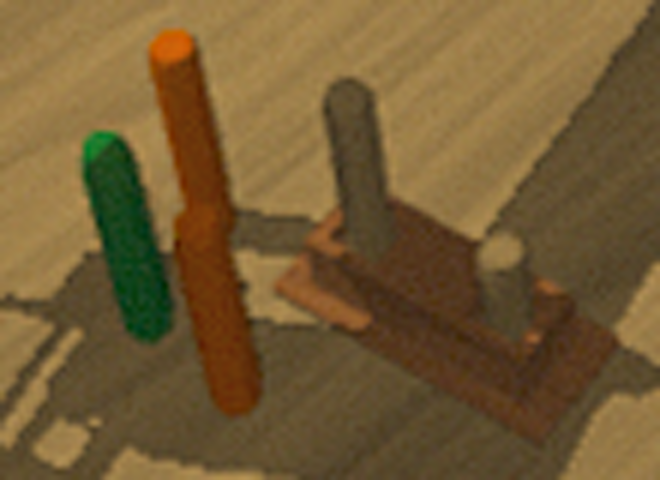

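The crop confirms the bare tall handle in the stand's left pocket at (350,130), with the short bare one at (500,265) and the green and orange ones outside the stand. Next is the tumbler pose and the barrel angle.

```bash
cat > tum.py <<'E'
from h import *
def rim(P,ok):
    # disc rim crest points -> line; returns centre xy + yaw
    out=[]
    for lo,hi in ((.03,.065),(.235,.28)):
        m=ok&(P[...,0]>.5)&(P[...,0]<.72)&(P[...,1]>lo)&(P[...,1]<hi)&(P[...,2]>.2)&(P[...,2]<.29)
        p=P[m]; 
        # topmost point per x-bin = rim
        b=np.round(p[:,0]/.006).astype(int); q=np.array([p[b==k][p[b==k][:,2].argmax()] for k in np.unique(b)])
        # circle fit with r=.11, z0=.16: x0
        from scipy.optimize import least_squares
        f=lambda a:np.hypot(q[:,0]-a[0],q[:,2]-a[1])-.11
        s=least_squares(f,[.6,.16],loss='soft_l1',f_scale=.003); out.append((s.x.round(4),np.median(q[:,1]).round(4),len(q)))
    return out
E
python3 - <<'E'
from tum import *
for n in ('top','scene'):
    D=np.load(f'{n}0.npz');P=D['P'];ok=D['z']>0
    print(n,rim(P,ok))
D=np.load('top0.npz');P=D['P'];v,u=np.indices(D['z'].shape)
m=(u>194)&(u<240)&(v>190)&(v<206); p=P[m]; A=np.c_[p[:,:2],np.ones(len(p))]; c=np.linalg.lstsq(A,p[:,2],rcond=None)[0]; n=np.array([-c[0],-c[1],1]);print('lid n',n/np.linalg.norm(n),'slope deg',np.degrees(np.arctan(c[0])))
# barrel facets
for vv in ((135,148),(152,165),(170,184)):
    m=(u>194)&(u<236)&(v>=vv[0])&(v<=vv[1]);p=P[m];A=np.c_[p[:,:2],np.ones(len(p))];c=np.linalg.lstsq(A,p[:,2],rcond=None)[0];print(vv,np.degrees(np.arctan(c[:2])),np.std(A@c-p[:,2]))
# disc crest: topmost region y
for lo,hi in ((.0,.1),(.2,.3)):
    m=(P[...,2]>.255)&(P[...,1]>lo)&(P[...,1]<hi)&(P[...,0]<.75)&(P[...,0]>.5);p=P[m];print(p[:,1].min(),p[:,1].max(),p.mean(0),np.polyfit(p[:,0],p[:,1],1))
m=(P[...,1]>.33)&(P[...,1]<.48)&(P[...,2]>.06)&(P[...,2]<.2)&(P[...,0]>.5);print('motor',cv2.minAreaRect(P[m][:,:2].astype(np.float32)))
E
```

```text
top [(array([0.613 , 0.1603]), np.float64(0.0524), 34), (array([0.6091, 0.161 ]), np.float64(0.2643), 35)]
scene [(array([0.6193, 0.1601]), np.float64(0.0491), 34), (array([0.6177, 0.1597]), np.float64(0.2596), 34)]
lid n [0.93604423 0.07989546 0.34269216] slope deg -69.89197764615349
(135, 148) [-68.09736475  -3.45112478] 0.028522083205422592
(152, 165) [-70.26031198  -7.5872571 ] 0.04244278131138246
(170, 184) [-74.35391368 -17.11624032] 0.0623891369059877
0.04817176028205534 0.05812273994081665 [0.60963156 0.05308712 0.26380931] [-0.00595126  0.05671519]
0.2581810361732965 0.2725618152771805 [0.60822484 0.26500777 0.26389218] [0.00626393 0.26119789]
motor ((0.6017606258392334, 0.40502655506134033), (0.15022358298301697, 0.09680964797735214), 88.76162719726562)
```

```bash
python3 - <<'E'
from tum import *
D=np.load('top0.npz');P=D['P'];v,u=np.indices(D['z'].shape);ok=D['z']>.2
for vv in ((192,206),(135,146),(153,165),(173,183)):
    m=(u>194)&(u<236)&(v>=vv[0])&(v<=vv[1])&ok;p=P[m];c=cv2.fitLine(p[:,[0,2]].astype(np.float32),cv2.DIST_L1,0,.01,.01).ravel();print(vv,np.degrees(np.arctan2(c[1],c[0])),c[2:])
E
python3 -m creep '{"translation":[[0,0,-1],[0,0,-0.5],[0,0,0]],"turn":[[0,0,0.055],[0,0,0.05],[0,0,0]],"grip":[1,1,1]}' 30
```

```text
(192, 206) 18.389027 [0.49365768 0.10822517]
(135, 146) -66.66039 [0.6880236  0.16243975]
(153, 165) 15.483225 [0.60794395 0.2356366 ]
(173, 183) -89.16418 [0.5578258 0.1709539]
time_s: 0.48
tool_pos: [0.2184, -0.6138, 0.3292]
tool_rot: [179.6, -0.1, 0.7]
force: [0.7, -0.6, 0.3]
grip_width: 0.0869
grasp_force: 0.0
```

```bash
python3 -m creep '{"translation":[[0.3,-0.6,0],[0.3,-0.6,0],[0.3,-0.6,0],[0.3,-0.6,0],[0.3,-0.6,0]],"turn":[[0,0,0],[0,0,0],[0,0,0],[0,0,0],[0,0,0]],"grip":[1,1,1,1,1]}'
python3 -m creep '{"translation":[[0.3,-0.6,0],[0.3,-0.6,0],[0.3,-0.6,0],[0.3,-0.6,0],[0.3,-0.6,0]],"turn":[[0,0,0],[0,0,0],[0,0,0],[0,0,0],[0,0,0]],"grip":[1,1,1,1,1]}'
python3 -m creep '{"translation":[[0.3,-0.6,0],[0.3,-0.6,-0.4],[0,0,-0.4],[0,0,0]],"turn":[[0,0,0],[0,0,0],[0,0,0],[0,0,0]],"grip":[1,1,1,1]}'
python3 - <<'E'
from h import *
d=cam('wrist');cv2.imwrite('pics/w1.png',d['frame'][:,:,::-1]);print(d['K'],-d['R'].T@d['t'],d['R'])
o,p,r=state();print(o['qpos'],p)
E
```

```text
time_s: 1.1
tool_pos: [0.3351, -0.3688, 0.3234]
tool_rot: [-179.9, 0.1, 0.7]
force: [0.2, -0.7, -0.2]
grip_width: 0.0869
grasp_force: 0.0
time_s: 1.72
tool_pos: [0.4519, -0.1278, 0.3236]
tool_rot: [-180.0, 0.1, 0.7]
force: [1.3, -0.2, 0.6]
grip_width: 0.0876
grasp_force: 0.0
time_s: 2.22
tool_pos: [0.4997, -0.0323, 0.3898]
tool_rot: [180.0, -0.1, 0.8]
force: [1.0, -0.7, 0.3]
grip_width: 0.087
grasp_force: 0.0
[[297.31863964   0.         254.08741541]
 [  0.         297.31863964 189.95130764]
 [  0.           0.           1.        ]] [ 0.58317121 -0.02974763  0.55407948] [[ 1.46679572e-02 -9.99892040e-01  8.71933437e-04]
 [-9.51878682e-01 -1.36966356e-02  3.06168869e-01]
 [-3.06123873e-01 -5.32084672e-03 -9.51976819e-01]]
[ 36.96000455  -0.39770252 -35.65185029  85.88472717  -0.23093951
  94.47120496 -87.96047575] [ 0.49899308 -0.03298942  0.38834842]
```

View pics/w1.png

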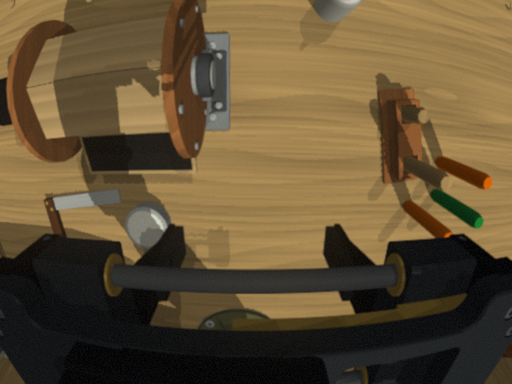

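The wrist view shows the near disc at (185,75), the open lid at (140,155), and the stand with both handles at (405,140). I'll refine from the wrist depth.

```bash
cat >> h.py <<'E'
def wcloud(d):
    K=d['K'];z=d['z_map'];v,u=np.indices(z.shape);a=(u-K[0,2])/K[0,0];b=(v-K[1,2])/K[1,1];th=np.hypot(a,b)+1e-9
    k=np.tan(th)/th
    P=np.stack([a*k*z,b*k*z,z],-1)
    return (P-d['t'])@d['R']
E
python3 - <<'E'
from tum import *
d=cam('wrist');P=wcloud(d);ok=d['z_map']>.05
v,u=np.indices(ok.shape)
print(rim(P,ok&(u<230)&(v<220)))
m=ok&(u>340)&(v<240)&(P[...,2]>.155)&(P[...,2]<.19)
nc,L,S,C=cv2.connectedComponentsWithStats(m.astype(np.uint8))
for i in range(1,nc):
    if S[i,4]>20: q=P[L==i];print(S[i].tolist(),q.mean(0),d['frame'][L==i].mean(0).round(),cv2.minAreaRect(q[:,:2].astype(np.float32)))
m=ok&(u>340)&(v<240)&(P[...,2]>.045)&(P[...,2]<.055)&(P[...,0]>.4);nc,L,S,C=cv2.connectedComponentsWithStats(m.astype(np.uint8));i=1+S[1:,4].argmax();print(cv2.minAreaRect(P[L==i][:,:2].astype(np.float32)))
m=ok&(u>90)&(u<190)&(v>142)&(v<165);p=P[m];c=cv2.fitLine(p[:,[0,2]].astype(np.float32),cv2.DIST_L1,0,.01,.01).ravel();print(np.degrees(np.arctan2(c[1],c[0])),c[2:],p.min(0),p.max(0))
# outer -y face of near disc
m=ok&(u<212)&(u>150)&(v<160)&(P[...,2]>.2)&(P[...,2]<.268)&(P[...,1]<.06)&(P[...,1]>.02);p=P[m];print('face y',np.percentile(p[:,1],[5,25,50,75]),np.polyfit(p[:,0],p[:,1],1))
m=ok&(u<220)&(P[...,2]>.264)&(P[...,2]<.28);p=P[m];print('crest',[ (s.mean(0).round(4),np.percentile(s[:,1],[2,98]).round(4)) for s in (p[p[:,1]<.15],p[p[:,1]>.15])])
E
```

```text
[(array([0.6136, 0.1626]), np.float64(0.0538), 33), (array([0.611 , 0.1624]), np.float64(0.2644), 35)]
[433, 170, 20, 20, 290] [ 0.4791435  -0.32350209  0.16966997] [109.  89.  54.] ((0.47799772024154663, -0.3271811008453369), (0.026774883270263672, 0.027358418330550194), 50.53008270263672)
[479, 172, 14, 17, 175] [ 0.47876992 -0.4297525   0.16404605] [148.  72.   9.] ((0.47826239466667175, -0.4315566122531891), (0.026149114593863487, 0.024701831862330437), 37.58565902709961)
[470, 212, 14, 16, 162] [ 0.40587122 -0.43117028  0.16395489] [30. 88. 36.] ((0.4050937592983246, -0.4331524670124054), (0.025501210242509842, 0.02587614394724369), 18.173442840576172)
[439, 228, 15, 10, 96] [ 0.38400115 -0.36131351  0.16267663] [121.  59.   7.] ((0.38368934392929077, -0.3636113405227661), (0.0118500841781497, 0.026867806911468506), 26.471010208129883)
((0.525128960609436, -0.3206874132156372), (0.15046975016593933, 0.05466092750430107), 9.426207542419434)
73.604126 [0.5053238  0.14246657] [0.47925645 0.0467603  0.10492366] [0.53351461 0.24549413 0.2375582 ]
face y [0.04724977 0.04808125 0.04875659 0.05139481] [0.00430493 0.04759032]
crest [(array([0.6126, 0.0535, 0.2687]), array([0.048 , 0.0597])), (array([0.6103, 0.2641, 0.2683]), array([0.2589, 0.2715]))]
```

```bash
python3 -m creep '{"translation":[[0.075,-0.54,0.4],[0.075,-0.54,0.4],[0,0,0.52]],"turn":[[0,0,0],[0,0,0],[0,0,0]],"grip":[1,1,1]}'
python3 -m creep '{"translation":[[0,0,0],[0,0,0],[0,0,0],[0,0,0],[0,0,0]],"turn":[[0,0.055,0],[0,0.055,0],[0,0.055,0],[0,0.055,0],[0,0,0]],"grip":[1,1,1,1,1]}'
python3 - <<'E'
from h import *
o,p,r=state();M=r.as_matrix();c=np.array([.6136,.0535,.16]);print(p,M[:,2],o['qpos'].round(1))
a=np.radians(40);t=c+.088*np.array([-np.sin(a),0,np.cos(a)])
print('need units',M.T@(t-p)/.08)
E
```

```text
time_s: 2.7
tool_pos: [0.509, 0.0574, 0.2813]
tool_rot: [-179.9, 0.0, 1.0]
force: [0.5, -1.4, -0.5]
grip_width: 0.0868
grasp_force: 0.0
time_s: 3.32
tool_pos: [0.5398, 0.0648, 0.2198]
tool_rot: [178.1, -31.5, 1.4]
force: [-0.1, 0.2, -0.5]
grip_width: 0.087
grasp_force: 0.0
[0.539781   0.06481783 0.2198233 ] [ 0.52225688 -0.0203921  -0.85254438] [  15.7  -17.2  -26.5  124.2   -0.4   40.5 -100.7]
need units [0.23047665 0.14562442 0.03465027]
```

```bash
python3 -m creep '{"translation":[[0.15,0.14,0],[0,0,0]],"turn":[[0,-0.055,0],[0,0,0]],"grip":[1,1]}'
python3 - <<'E'
from h import *
o,p,r=state();M=r.as_matrix();print(p,M[:,2],o['qpos'].round(1))
t=np.array([.560,.0535,.2284])
print('need units',M.T@(t-p)/.08)
E
```

```text
time_s: 3.58
tool_pos: [0.5595, 0.0528, 0.2377]
tool_rot: [178.5, -22.4, 0.7]
force: [-0.5, 1.4, 0.5]
grip_width: 0.0872
grasp_force: 0.0
[0.55953103 0.05277318 0.23772537] [ 0.38123577 -0.02118033 -0.92423519] [ 17.   -8.9 -25.9 113.2   1.1  52.9 -99.5]
need units [-0.03889793 -0.0118562   0.10977783]
```

```bash
python3 -m creep '{"translation":[[-0.03,0,0.1],[0,0,0],[0,0,0],[0,0,0],[0,0,0]],"turn":[[0,0,0],[0,0,0],[0,0,0],[0,0,0],[0,0,0]],"grip":[1,0,0,0,0]}' 30
python3 -m creep '{"translation":[[0,0,0],[0,0,0]],"turn":[[0,0,0],[0,0,0]],"grip":[0,0]}' 30
python3 - <<'E'
from h import *
o,p,r=state();M=r.as_matrix();q=p-np.array([.6136,.0535,.16]);print(p,q,np.hypot(q[0],q[2]),np.degrees(np.arctan2(-q[0],q[2])),o['force'])
E
```

```text
time_s: 4.2
tool_pos: [0.5565, 0.0545, 0.2273]
tool_rot: [178.3, -22.4, 1.0]
force: [-0.6, -0.1, 0.2]
grip_width: 0.055
grasp_force: 0.0
time_s: 4.45
tool_pos: [0.5566, 0.0545, 0.227]
tool_rot: [178.4, -22.3, 1.0]
force: [0.4, -0.1, 0.3]
grip_width: 0.0355
grasp_force: 0.0
[0.55664202 0.05452368 0.22697184] [-0.05695798  0.00102368  0.06697184] 0.08791723028444164 40.38038311911196 [ 0.41061877 -0.07118991  0.32991905]
```

```bash
python3 -m creep '{"translation":[[0,0,0],[0,0,0],[0,0,0],[0,0,0]],"turn":[[0,0,0],[0,0,0],[0,0,0],[0,0,0]],"grip":[0,0,0,0]}' 30
cat > arc.py <<'E'
from h import *
import sys
o,p,r=state();M=r.as_matrix();c=np.array([.6136,p[1],.16]);ct=M.T@(c-p)
ph=float(sys.argv[1]);S=R.from_euler('y',-ph,degrees=True)
print('tilt',o['tool_rot'],'polar',np.degrees(np.arctan2(c[0]-p[0],p[2]-c[2])),'r',np.linalg.norm(ct),'row',((ct-S.apply(ct))/.08).round(3),'turn',-ph/180,'q',o['qpos'].round(1))
E
python3 arc.py 8.1
```

```text
time_s: 4.95
tool_pos: [0.5567, 0.0523, 0.2269]
tool_rot: [178.3, -22.3, 0.8]
force: [0.1, -5.5, 0.9]
grip_width: 0.0122
grasp_force: 29.9
tilt [178.26771872 -22.3267527    0.83582232] polar 40.39678637302183 r 0.08787091281030908 row [ 0.151 -0.    -0.038] turn -0.045 q [ 16.9  -8.8 -26.  114.3   1.5  51.8 -99.8]
```

```bash
python3 -m creep '{"translation":[[0.151,0,-0.038],[0.151,0,-0.038],[0.151,0,-0.038],[0.151,0,-0.038],[0.151,0,-0.038]],"turn":[[0,-0.045,0],[0,-0.045,0],[0,-0.045,0],[0,-0.045,0],[0,-0.045,0]],"grip":[0,0,0,0,0]}'
python3 -m creep '{"translation":[[0,0,0]],"turn":[[0,0,0]],"grip":[0]}'
python3 arc.py 8.1
```

```text
time_s: 5.58
tool_pos: [0.6114, 0.053, 0.2487]
tool_rot: [178.2, 18.9, -0.3]
force: [-9.6, -3.4, 5.2]
grip_width: 0.012
grasp_force: 30.0
time_s: 5.7
tool_pos: [0.6152, 0.0531, 0.2435]
tool_rot: [178.3, 18.7, -0.3]
force: [-0.3, -4.7, -8.9]
grip_width: 0.012
grasp_force: 30.0
tilt [178.34966578  18.70702105  -0.32230172] polar -1.1041321640296846 r 0.08353170204899808 row [ 0.143 -0.    -0.035] turn -0.045 q [   9.6   31.3  -26.2   67.5   10.1  102.5 -104.9]
```

```bash
python3 -m creep '{"translation":[[0,0,0],[0,0,-0.03],[0,0,-0.03]],"turn":[[0,0,0],[0,0,0],[0,0,0]],"grip":[0.4,0.4,0.4]}'
python3 arc.py -8.1; python3 - <<'E'
from h import *
d=cam('scene');cv2.imwrite('pics/s1.png',cv2.resize(d['frame'][100:260,200:400,::-1],None,fx=3,fy=3))
E
```

```text
time_s: 6.08
tool_pos: [0.6152, 0.0562, 0.254]
tool_rot: [178.4, 18.0, -0.1]
force: [-0.5, 0.5, -0.2]
grip_width: 0.0315
grasp_force: 0.0
tilt [ 1.78431475e+02  1.80308003e+01 -1.21216391e-01] polar -1.0038633759795335 r 0.09397108686304602 row [-0.155 -0.     0.06 ] turn 0.045 q [   9.4   30.7  -26.4   67.2   10.   102.8 -104.9]
```

View pics/s1.png

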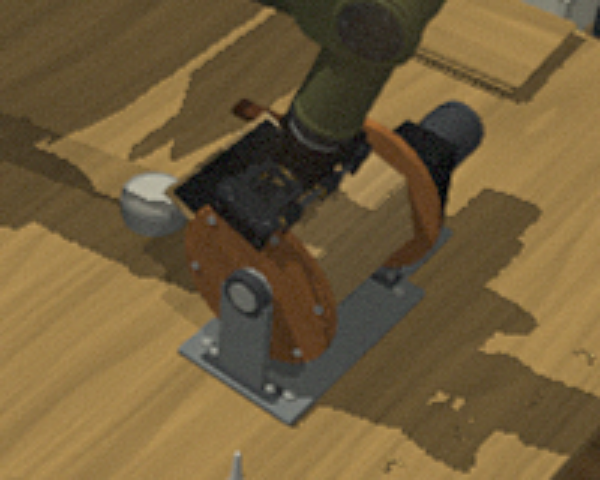

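The scene crop shows the gripper over the near disc at (290,210), with the barrel about half-way and the lid leaning towards the robot at (215,165). I go back along the rim for the second stroke.

```bash
python3 -m creep '{"translation":[[-0.155,0,0.06],[-0.155,0,0.06],[-0.155,0,0.06],[-0.155,0,0.06],[0,0.03,0]],"turn":[[0,0.045,0],[0,0.045,0],[0,0.045,0],[0,0.045,0],[0,0,0]],"grip":[0.4,0.4,0.4,0.4,0.4]}'
python3 arc.py 8.1
```

```text
time_s: 6.75
tool_pos: [0.5593, 0.0521, 0.2372]
tool_rot: [178.2, -14.1, 0.8]
force: [0.8, 0.0, 0.3]
grip_width: 0.0347
grasp_force: 0.0
tilt [178.18285978 -14.09027851   0.80899733] polar 35.14966363343855 r 0.09440374476665 row [ 0.159 -0.    -0.049] turn -0.045 q [  19.2   -2.4  -29.   106.     3.2   62.6 -100.4]
```

```bash
python3 -m creep '{"translation":[[-0.155,0,0.05],[0.02,0,0.07],[0,0,0],[0,0,0],[0,0,0]],"turn":[[0,0.04,0],[0,0,0],[0,0,0],[0,0,0],[0,0,0]],"grip":[0.4,0,0,0,0]}' 30
python3 -m creep '{"translation":[[0,0,0]],"turn":[[0,0,0]],"grip":[0]}' 30
python3 arc.py 8.1
```

```text
time_s: 7.38
tool_pos: [0.5592, 0.0523, 0.2292]
tool_rot: [178.4, -21.6, 0.9]
force: [0.1, -1.3, 2.8]
grip_width: 0.0116
grasp_force: 29.9
time_s: 7.5
tool_pos: [0.5589, 0.0523, 0.2289]
tool_rot: [178.4, -21.6, 0.9]
force: [1.6, -1.2, 3.3]
grip_width: 0.012
grasp_force: 29.9
tilt [178.42447618 -21.62203441   0.89196403] polar 38.43037675349017 r 0.08798776755311923 row [ 0.152 -0.    -0.034] turn -0.045 q [ 19.8  -8.1 -28.6 113.2   0.9  52.7 -99.1]
```

```bash
python3 -m creep '{"translation":[[0.152,0,-0.034],[0.152,0,-0.034],[0.152,0,-0.034],[0.152,0,-0.034],[0.152,0,-0.034]],"turn":[[0,-0.045,0],[0,-0.045,0],[0,-0.045,0],[0,-0.045,0],[0,-0.045,0]],"grip":[0,0,0,0,0]}'
python3 -m creep '{"translation":[[0,0,0],[0,0,0]],"turn":[[0,0,0],[0,0,0]],"grip":[0,0]}'
python3 arc.py 8.1
cat > bar.py <<'E'
from tum import *
d=cam('top');P=cloud(d);ok=d['z_map']>.2
# barrel/lid section points between the discs
m=ok&(P[...,1]>.075)&(P[...,1]<.24)&(P[...,0]>.42)&(P[...,0]<.72)&(P[...,2]>.08)&(P[...,2]<.34)
p=P[m]; y=np.round(p[:,0]/.008)
for k in np.unique(y):
    s=p[y==k]; print(f'{k*.008:.3f}: {np.median(s[:,2]):.3f} ({len(s)})',end='; ')
cv2.imwrite('pics/t_bar.png',cv2.resize(d['frame'][100:250,140:300,::-1],None,fx=4,fy=4))
E
python3 bar.py
```

```text
time_s: 8.12
tool_pos: [0.6127, 0.053, 0.2487]
tool_rot: [178.4, 19.7, -0.1]
force: [-8.3, 0.5, 14.3]
grip_width: 0.0116
grasp_force: 30.0
time_s: 8.38
tool_pos: [0.6156, 0.053, 0.2433]
tool_rot: [178.5, 19.2, -0.2]
force: [1.6, 0.1, -9.1]
grip_width: 0.012
grasp_force: 30.1
tilt [ 1.78455293e+02  1.92208134e+01 -1.57334583e-01] polar -1.3596594621391358 r 0.0833567624597741 row [ 0.143 -0.    -0.035] turn -0.045 q [  11.1   32.3  -29.    66.9   11.4  103.2 -105.6]
0.512: 0.281 (73); 0.520: 0.290 (162); 0.528: 0.282 (137); 0.536: 0.265 (162); 0.544: 0.257 (89); 0.552: 0.242 (88); 0.560: 0.226 (82); 0.568: 0.220 (33); 0.592: 0.093 (15); 0.600: 0.092 (119); 0.608: 0.094 (147); 0.616: 0.095 (147); 0.624: 0.095 (121); 0.632: 0.097 (105); 0.640: 0.098 (145); 0.648: 0.100 (167); 0.656: 0.101 (167); 0.664: 0.117 (185); 0.672: 0.199 (57); 0.680: 0.194 (57); 0.688: 0.177 (23);
```

View pics/t_bar.png

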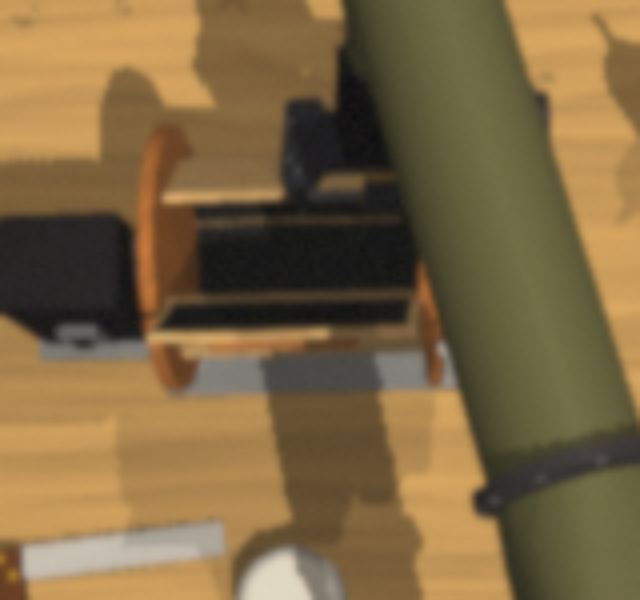

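The top crop shows the open black barrel interior at (310,255) and the lid at (290,315), still about 8° short. I'll turn it that last bit.

```bash
python3 -m creep '{"translation":[[0.075,0,-0.03],[0.075,0,-0.03],[0,0,0]],"turn":[[0,-0.024,0],[0,-0.024,0],[0,0,0]],"grip":[0,0,0]}'
cat > bar2.py <<'E'
from tum import *
a=[]
for i in range(2):
    d=cam('top');P=cloud(d);ok=d['z_map']>.2
    m=ok&(P[...,1]>.1)&(P[...,1]<.23)
    f=P[m&(P[...,0]>.597)&(P[...,0]<.645)&(P[...,2]>.08)&(P[...,2]<.11)]
    l=P[m&(P[...,0]>.5)&(P[...,0]<.575)&(P[...,2]>.236)&(P[...,2]<.275)]
    for q in (f,l):
        c=cv2.fitLine(q[:,[0,2]].astype(np.float32),cv2.DIST_HUBER,0,.001,.001).ravel();a.append((np.degrees(np.arctan2(c[1],c[0])).round(1),len(q),c[2:].round(3)))
print('floor slope = b; lid slope -> b=', a)
E
python3 arc.py 5; python3 bar2.py
```

```text
time_s: 8.8
tool_pos: [0.6273, 0.0532, 0.2423]
tool_rot: [178.3, 28.0, -0.4]
force: [-4.9, -0.8, -19.0]
grip_width: 0.012
grasp_force: 30.1
tilt [178.28752601  28.04014816  -0.41458258] polar -9.468852069621443 r 0.08345048949455176 row [ 0.087  0.    -0.025] turn -0.027777777777777776 q [   7.8   41.2  -27.6   55.8   11.9  114.  -105.8]
floor slope = b; lid slope -> b= [(np.float32(-0.6), 407, array([0.625, 0.094], dtype=float32)), (np.float32(-68.8), 83, array([0.56 , 0.262], dtype=float32)), (np.float32(-0.4), 412, array([0.625, 0.094], dtype=float32)), (np.float32(-68.8), 90, array([0.562, 0.257], dtype=float32))]
```

Barrel angle is about -0.5° with the lid at its stop. I release, retreat and head for the handle.

```bash
python3 -m creep '{"translation":[[0,0,0],[0,0,0],[0,0,-0.5],[0,0,-0.6],[0,0,-0.5]],"turn":[[0,0,0],[0,0,0],[0,0,0],[0,0.05,0],[0,0.05,0]],"grip":[0.5,0.5,0.5,0.5,0.5]}'
python3 bar2.py
python3 -m creep '{"translation":[[-0.1,0.5,0],[-0.3,0.6,0],[-0.3,0.6,0],[-0.3,0.6,0],[-0.3,0.6,0]],"turn":[[0,0.05,0],[0,0,0],[0,0,0],[0,0,0],[0,0,0]],"grip":[1,1,1,1,1]}'
python3 arc.py 5
```

```text
time_s: 9.52
tool_pos: [0.6736, 0.0527, 0.3401]
tool_rot: [178.4, 10.1, -0.3]
force: [-0.4, 0.1, 0.6]
grip_width: 0.0426
grasp_force: 0.0
floor slope = b; lid slope -> b= [(np.float32(-0.7), 372, array([0.625, 0.094], dtype=float32)), (np.float32(-68.3), 85, array([0.562, 0.255], dtype=float32)), (np.float32(-2.3), 363, array([0.625, 0.094], dtype=float32)), (np.float32(-68.6), 87, array([0.562, 0.256], dtype=float32))]
time_s: 10.25
tool_pos: [0.5673, -0.18, 0.3498]
tool_rot: [178.4, 1.4, -0.0]
force: [1.0, -0.7, -0.4]
grip_width: 0.0832
grasp_force: 0.0
tilt [ 1.78365531e+02  1.38343290e+00 -2.29424216e-02] polar 13.720994649750377 r 0.1953501010434146 row [ 0.208  0.    -0.046] turn -0.027777777777777776 q [ 19.6  11.   -6.8  78.    3.2  92.1 -77.1]
```

```bash
python3 -m creep '{"translation":[[-0.6,0.1,0],[-0.6,0.1,0],[0,0,0],[0,0,0],[0,0,0]],"turn":[[0,0,-0.055],[0,0,-0.055],[0,0,-0.055],[0,0,-0.055],[0,0,-0.055]],"grip":[1,1,1,1,1]}'
python3 -m creep '{"translation":[[0,0,0],[0,0,0],[0,0,0],[0,0,0],[0,0,0]],"turn":[[0,0,-0.055],[0,0,-0.055],[0,0,-0.055],[0,0,-0.055],[0,0,-0.055]],"grip":[1,1,1,1,1]}'
python3 -m creep '{"translation":[[0,0,0],[0,0,0],[0,0,0],[0,0,0],[0,0,0]],"turn":[[0,-0.05,0],[0,-0.05,0],[0,-0.05,0],[0,-0.05,0],[0,0,0]],"grip":[1,1,1,1,1]}'
cat > need.py <<'E'
from h import *
import sys
a=[float(s) for s in sys.argv[1:]]
o,p,r=state();M=r.as_matrix();t=np.array(a[:3])
print('p',p.round(4),'z',M[:,2].round(3),'y',M[:,1].round(3),'q',o['qpos'].round(1),'\nshift units',(M.T@(t-p)/.08).round(3))
if len(a)>3:
    z=np.array(a[3:6]);z/=np.linalg.norm(z);y=np.array(a[6:9]);y-=z*(y@z);y/=np.linalg.norm(y);T=np.c_[np.cross(y,z),y,z]
    print('turn units',((r.inv()*R.from_matrix(T)).as_rotvec()/np.pi).round(4))
E
python3 need.py .468 -.27 .141 .134 -.808 -.574 .986 .164 0
```

```text
time_s: 10.88
tool_pos: [0.4742, -0.2026, 0.3528]
tool_rot: [180.0, 2.2, 49.8]
force: [-0.7, 0.0, 0.4]
grip_width: 0.0869
grasp_force: 0.0
time_s: 11.5
tool_pos: [0.4744, -0.2025, 0.3526]
tool_rot: [-178.3, 1.4, 99.4]
force: [0.4, -0.8, 1.0]
grip_width: 0.0868
grasp_force: 0.0
time_s: 12.12
tool_pos: [0.4744, -0.1996, 0.3507]
tool_rot: [-177.7, 37.3, 100.7]
force: [0.1, -0.3, 0.2]
grip_width: 0.087
grasp_force: 0.0
p [ 0.4744 -0.1996  0.3507] z [ 0.073 -0.602 -0.795] y [ 0.986  0.162 -0.032] q [ 16.3  -7.2 -20.4 104.6  35.2  81.7   0.8] 
shift units [ 0.912 -0.138  2.608]
turn units [-0.0075 -0.0982  0.0068]
```

```bash
python3 -m creep '{"translation":[[0,0,0.5],[0,0,0.5],[0,0,0]],"turn":[[-0.004,-0.05,0.003],[-0.004,-0.05,0.003],[0,0,0]],"grip":[1,1,1]}'
python3 need.py .468 -.27 .141 .134 -.808 -.574 .986 .164 0
```

```text
time_s: 12.5
tool_pos: [0.4781, -0.2573, 0.2868]
tool_rot: [-179.0, 55.1, 99.8]
force: [-0.2, 0.0, 0.9]
grip_width: 0.087
grasp_force: 0.0
p [ 0.4781 -0.2573  0.2868] z [ 0.123 -0.81  -0.573] y [ 0.988  0.157 -0.01 ] q [ 16.2  -3.1 -24.2 118.1  56.7  74.9 -19.9] 
shift units [ 1.416 -0.131  1.157]
turn units [-0.0037  0.0004  0.0012]
```

```bash
python3 -m creep '{"translation":[[0.48,-0.045,0.3],[0.48,-0.045,0.3],[0.45,-0.04,0.4],[0,0,0]],"turn":[[0,0,0],[0,0,0],[0,0,0],[0,0,0]],"grip":[1,1,1,1]}'
python3 need.py .4805 -.343 .089 .134 -.808 -.574 .986 .164 0
python3 - <<'E'
from h import *
d=cam('wrist');P=wcloud(d);ok=d['z_map']>.03;cv2.imwrite('pics/w2.png',d['frame'][:,:,::-1])
m=ok&(np.hypot(P[...,0]-.478,P[...,1]+.328)<.03)&(P[...,2]>.07)&(P[...,2]<.16);p=P[m]
for a in (.08,.1,.12,.14):
    s=p[abs(p[:,2]-a)<.01];print(a,len(s),s.mean(0).round(4),np.percentile(s[:,0],[2,98]).round(4),np.percentile(s[:,1],[2,98]).round(4))
E
```

```text
time_s: 13.0
tool_pos: [0.4708, -0.2601, 0.152]
tool_rot: [-179.6, 55.1, 99.3]
force: [-0.4, 0.6, -0.3]
grip_width: 0.0872
grasp_force: 0.0
p [ 0.4708 -0.2601  0.152 ] z [ 0.126 -0.811 -0.572] y [ 0.988  0.156 -0.004] q [ 15.2   7.7 -24.8 126.1  65.4  69.4 -38.5] 
shift units [ 0.05  -0.039  1.306]
turn units [-0.0027  0.0009 -0.0004]
0.08 661 [ 0.4764 -0.3174  0.0801] [0.4642 0.4906] [-0.3249 -0.3137]
0.1 717 [ 0.4764 -0.3171  0.1   ] [0.464  0.4904] [-0.3246 -0.3135]
0.12 769 [ 0.4764 -0.3171  0.1202] [0.4639 0.4903] [-0.3246 -0.3135]
0.14 792 [ 0.4765 -0.3172  0.14  ] [0.464  0.4902] [-0.3246 -0.3136]
```

View pics/w2.png

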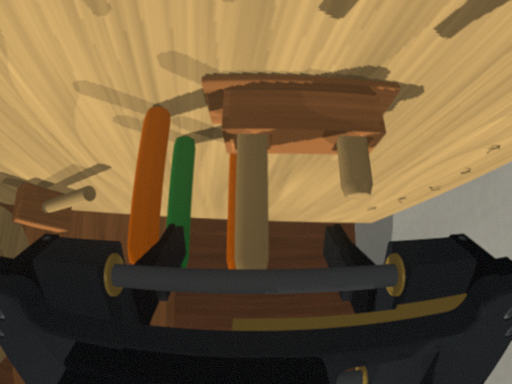

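The wrist view shows the bare long handle at (253,200), centred between the fingers at (175,250) and (338,250). I advance and grip.

```bash
python3 -m creep '{"translation":[[0.02,-0.02,0.45],[0.02,-0.01,0.45],[0.01,0,0.4],[0,0,0],[0,0,0]],"turn":[[0,0,0],[0,0,0],[0,0,0],[0,0,0],[0,0,0]],"grip":[1,1,1,0,0]}' 20
python3 -m creep '{"translation":[[0,0,0],[0,0,0],[0,0,0],[0,0,0],[0,0,0]],"turn":[[0,0,0],[0,0,0],[0,0,0],[0,0,0],[0,0,0]],"grip":[0,0,0,0,0]}' 20
python3 need.py .48 -.343 .249
```

```text
time_s: 13.68
tool_pos: [0.4845, -0.3413, 0.0926]
tool_rot: [179.7, 55.4, 99.0]
force: [-0.6, 0.4, 0.3]
grip_width: 0.0744
grasp_force: 0.0
time_s: 14.3
tool_pos: [0.4821, -0.3413, 0.0893]
tool_rot: [-179.8, 55.3, 99.4]
force: [0.5, -0.2, 0.3]
grip_width: 0.0276
grasp_force: 20.0
p [ 0.4821 -0.3413  0.0893] z [ 0.131 -0.811 -0.57 ] y [ 0.987  0.161 -0.002] q [ 19.9  15.6 -19.  126.6  77.5  61.  -44.3] 
shift units [-1.65  -0.033 -1.123]
```

```bash
python3 -m creep '{"translation":[[-0.3,0,-0.2],[-0.45,0,-0.31],[-0.45,0,-0.31],[-0.45,0,-0.31],[-0.45,0,-0.31]],"turn":[[0,0,0],[0,0,0],[0,0,0],[0,0,0],[0,0,0]],"grip":[0,0,0,0,0]}'
python3 need.py .48 -.343 .38
```

```text
time_s: 14.92
tool_pos: [0.4821, -0.3421, 0.294]
tool_rot: [-179.8, 55.2, 99.4]
force: [0.4, 0.0, -0.1]
grip_width: 0.0279
grasp_force: 20.0
p [ 0.4821 -0.3421  0.294 ] z [ 0.131 -0.811 -0.57 ] y [ 0.987  0.161 -0.002] q [ 22.7  -3.4 -19.8 117.7  59.7  66.4 -14.2] 
shift units [-0.887 -0.03  -0.607]
```

```bash
python3 -m creep '{"translation":[[-0.2,0,-0.1],[-0.2,0,-0.1],[-0.2,0,-0.1],[0,0,0],[0,0,0]],"turn":[[0,0.055,0],[0,0.055,0],[0,0.055,0],[0,0.055,0],[0,0.055,0]],"grip":[0,0,0,0,0]}'
python3 -m creep '{"translation":[[0,0,0],[0,0,0],[0,0,0],[0,0,0],[0,0,0]],"turn":[[0,0.045,0],[0,0.045,0],[0,0.045,0],[0,0.045,0],[0,0.045,0]],"grip":[0,0,0,0,0]}'
python3 need.py .6125 .14 .36 0 .574 -.819 1 .012 0
```

```text
time_s: 15.55
tool_pos: [0.4855, -0.3583, 0.3448]
tool_rot: [180.0, 5.5, 99.3]
force: [-0.2, 0.3, -1.4]
grip_width: 0.028
grasp_force: 20.0
time_s: 16.18
tool_pos: [0.486, -0.3588, 0.3428]
tool_rot: [-179.9, -34.9, 99.2]
force: [-48.3, 30.7, 27.1]
grip_width: 0.0275
grasp_force: 20.0
p [ 0.486  -0.3588  0.3428] z [-0.093  0.564 -0.82 ] y [ 0.987  0.161 -0.002] q [ 50.1  33.5  -8.3  56.1 -18.5 117.7  46.5] 
shift units [4.964 2.562 3.195]
turn units [-0.0298  0.0007  0.0387]
```

```bash
python3 -m creep '{"translation":[[0,0,0],[0,0,0]],"turn":[[0,-0.05,0],[0,0,0]],"grip":[0,0]}'
python3 need.py .6125 .14 .36 0 .574 -.819 1 .012 0
python3 - <<'E'
from h import *
d=cam('scene');cv2.imwrite('pics/s2.png',d['frame'][:,:,::-1])
E
```

```text
time_s: 16.42
tool_pos: [0.486, -0.357, 0.3433]
tool_rot: [-179.9, -25.9, 99.4]
force: [0.3, 1.2, 0.8]
grip_width: 0.0277
grasp_force: 20.0
p [ 0.486  -0.357   0.3433] z [-0.073  0.431 -0.899] y [ 0.987  0.164 -0.001] q [ 47.9  27.5  -7.8  61.5 -13.7 110.9  47.1] 
shift units [5.373 2.576 2.374]
turn units [-0.0271  0.0504  0.0418]
```

View pics/s2.png

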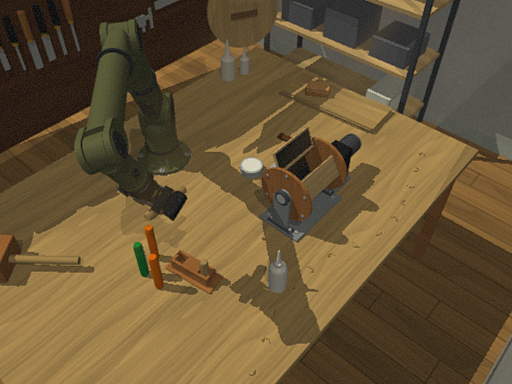

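The scene view shows the handle held near level at (165,205). The force spike was joint 6 at its end stop, and it has cleared. The barrel at (310,165) is open with the lid up. I move over it.

```bash
python3 -m creep '{"translation":[[0.6,0.29,0.26],[0.6,0.29,0.26],[0.6,0.29,0.26],[0.6,0.29,0.26],[0.6,0.29,0.26]],"turn":[[0,0,0],[0,0,0],[0,0,0],[0,0,0],[0,0,0]],"grip":[0,0,0,0,0]}'
python3 need.py .6125 .16 .36 0 .574 -.819 1 .012 0
```

```text
time_s: 17.1
tool_pos: [0.5575, -0.0799, 0.3569]
tool_rot: [179.9, -25.6, 99.3]
force: [0.7, 0.1, -1.4]
grip_width: 0.0278
grasp_force: 20.0
p [ 0.5575 -0.0799  0.3569] z [-0.068  0.426 -0.902] y [0.987 0.161 0.002] q [ 32.2  15.1 -15.7  76.7 -19.2  99.8  24.4] 
shift units [2.586 1.16  1.197]
turn units [-0.0257  0.0522  0.0416]
```

```bash
python3 -m creep '{"translation":[[0.52,0.23,0.22],[0.52,0.23,0.22],[0.52,0.23,0.22],[0.52,0.23,0.22],[0.52,0.23,0.22]],"turn":[[-0.0055,0.01,0.008],[-0.0055,0.01,0.008],[-0.0055,0.01,0.008],[-0.0055,0.01,0.008],[-0.0055,0.01,0.008]],"grip":[0,0,0,0,0]}'
python3 -m creep '{"translation":[[0,0,0]],"turn":[[0,0,0]],"grip":[0]}'
python3 need.py .6125 .16 .36 0 .574 -.819 1 .012 0
```

```text
time_s: 17.73
tool_pos: [0.626, 0.1517, 0.3826]
tool_rot: [179.1, -34.7, 91.0]
force: [0.3, -1.0, -0.3]
grip_width: 0.0279
grasp_force: 20.0
time_s: 17.85
tool_pos: [0.6248, 0.1552, 0.3831]
tool_rot: [179.0, -34.8, 91.5]
force: [-0.4, -0.4, -0.5]
grip_width: 0.0282
grasp_force: 20.0
p [0.6248 0.1552 0.3831] z [ 0.002  0.572 -0.821] y [1.    0.017 0.014] q [ 20.4  15.4 -22.4  77.2 -29.   87.8   0.9] 
shift units [-0.112 -0.157  0.271]
turn units [0.0005 0.0009 0.0039]
```

```bash
python3 - <<'E'
import numpy as np
from scipy.spatial.transform import Rotation as R
def box(xs,ys,zs,n=24): return np.stack(np.meshgrid(np.linspace(*xs,n),np.linspace(*ys,n),np.linspace(*zs,n)),-1).reshape(-1,3)
body=box((-.0375,.0375),(-.095,.095),(-.25,-.0697)); fing=np.r_[box((-.0095,.0095),(-.037,-.02),(-.07,0)),box((-.0095,.0095),(.02,.037),(-.07,0))]
pts=np.r_[body,fing]
def hit(q,m=.006):
    x,y,z=q.T; r=np.hypot(x,z)
    disc=(abs(y)>.1-m)&(abs(y)<.112+m)&(r<.11+m)
    inh=np.max([x*np.sin(a)+z*np.cos(a) for a in np.radians([60,120,180,240,300])],0)
    hexo=(inh<.072+m)&(z<.072+m)&(abs(y)<.1); hexi=(inh<.066-m)
    hexo&=~hexi
    d=np.array([-.3746,.9272]);s=(x+.0385)*d[0]+(z-.072)*d[1];t=-(x+.0385)*d[1]+(z-.072)*d[0]
    lid=(s>-.0)&(s<.081+m)&(t>-.007-m)&(t<.02)&(abs(y)<.1)  # t>0 is -x side
    return [disc.any(),hexo.any(),lid.any()]
for e in (35,25):
  for tau in (0,15,25,35,45):
    z=np.array([0,np.sin(np.radians(e)),-np.cos(np.radians(e))]);T=np.c_[np.cross([1,0,0],z),[1,0,0],z]
    T=R.from_euler('y',tau,degrees=True).as_matrix()@T
    best=(9,)
    for gx in (-.01,0,.01,.015,.02):
        for gz in np.arange(.12,.02,-.005):
            tcp=np.array([gx,-.0095,gz])+.0187*T[:,2]
            h=hit(pts@T.T+tcp)
            if any(h): break
            if gz<best[0]: best=(gz.round(3),gx)
        
    print(e,tau,best,np.round(T[:,2],3),np.round(T[:,1],3))
E
```

```text
35 0 (9,) [ 0.     0.574 -0.819] [1. 0. 0.]
35 15 (np.float64(0.115), 0.02) [-0.212  0.574 -0.791] [ 0.966  0.    -0.259]
35 25 (np.float64(0.115), 0.02) [-0.346  0.574 -0.742] [ 0.906  0.    -0.423]
35 35 (np.float64(0.115), 0) [-0.47   0.574 -0.671] [ 0.819  0.    -0.574]
35 45 (np.float64(0.11), 0) [-0.579  0.574 -0.579] [ 0.707  0.    -0.707]
25 0 (9,) [ 0.     0.423 -0.906] [1. 0. 0.]
25 15 (np.float64(0.11), 0.02) [-0.235  0.423 -0.875] [ 0.966  0.    -0.259]
25 25 (np.float64(0.115), 0.02) [-0.383  0.423 -0.821] [ 0.906  0.    -0.423]
25 35 (np.float64(0.115), 0) [-0.52   0.423 -0.742] [ 0.819  0.    -0.574]
25 45 (np.float64(0.11), 0) [-0.641  0.423 -0.641] [ 0.707  0.    -0.707]
```

```bash
cat > clr.py <<'E'
import numpy as np
from scipy.spatial.transform import Rotation as R
def box(xs,ys,zs,n=26): return np.stack(np.meshgrid(np.linspace(*xs,n),np.linspace(*ys,n),np.linspace(*zs,n)),-1).reshape(-1,3)
body=box((-.0375,.0375),(-.095,.095),(-.25,-.0697)); fing=np.r_[box((-.0095,.0095),(-.037,-.02),(-.07,0)),box((-.0095,.0095),(.02,.037),(-.07,0))]
m=.004
def parts(q):
    x,y,z=q.T; r=np.hypot(x,z)
    disc=(abs(y)>.1-m)&(abs(y)<.112+m)&(r<.11+m)
    inh=np.max([x*np.sin(a)+z*np.cos(a) for a in np.radians([60,120,180,240,300])],0)
    hx=(inh<.072+m)&(inh>.066-m)&(z<.072+m)&(abs(y)<.1)
    d=np.array([-.3746,.9272]);s=(x+.0385)*d[0]+(z-.072)*d[1];t=(x+.0385)*d[1]-(z-.072)*d[0]  # t: +x side
    lid=(s>0)&(s<.081+m)&(t<m)&(t>-.03)&(abs(y)<.1)
    return ''.join(c for c,k in zip('DHL',(disc,hx,lid)) if k.any())
for e in (35,20,10):
  for tau in (0,20,35,45):
    z=np.array([0,np.sin(np.radians(e)),-np.cos(np.radians(e))]);T=R.from_euler('y',tau,degrees=True).as_matrix()@np.c_[np.cross([1,0,0],z),[1,0,0],z]
    print(e,tau,[(gx,gz,'b'+parts(body@T.T+[gx,-.0095,gz]+.0187*T[:,2]),'f'+parts(fing@T.T+[gx,-.0095,gz]+.0187*T[:,2])) for gx in (0,.012) for gz in (.11,.09,.07,.05)])
E
python3 clr.py
```

```text
35 0 [(0, 0.11, 'bL', 'f'), (0, 0.09, 'bL', 'fHL'), (0, 0.07, 'bL', 'fHL'), (0, 0.05, 'bDHL', 'fHL'), (0.012, 0.11, 'bL', 'f'), (0.012, 0.09, 'bL', 'fH'), (0.012, 0.07, 'bL', 'fH'), (0.012, 0.05, 'bDHL', 'fH')]
35 20 [(0, 0.11, 'b', 'f'), (0, 0.09, 'bL', 'fHL'), (0, 0.07, 'bL', 'fHL'), (0, 0.05, 'bDHL', 'fH'), (0.012, 0.11, 'b', 'f'), (0.012, 0.09, 'bL', 'fH'), (0.012, 0.07, 'bL', 'fH'), (0.012, 0.05, 'bDHL', 'fH')]
35 35 [(0, 0.11, 'b', 'f'), (0, 0.09, 'b', 'fH'), (0, 0.07, 'bHL', 'fHL'), (0, 0.05, 'bDHL', 'fH'), (0.012, 0.11, 'b', 'fH'), (0.012, 0.09, 'b', 'fH'), (0.012, 0.07, 'bH', 'fH'), (0.012, 0.05, 'bDHL', 'fH')]
35 45 [(0, 0.11, 'b', 'f'), (0, 0.09, 'bH', 'fH'), (0, 0.07, 'bDH', 'fHL'), (0, 0.05, 'bDH', 'fH'), (0.012, 0.11, 'b', 'fH'), (0.012, 0.09, 'b', 'fH'), (0.012, 0.07, 'bH', 'fH'), (0.012, 0.05, 'bDH', 'fH')]
20 0 [(0, 0.11, 'bL', 'f'), (0, 0.09, 'bL', 'fHL'), (0, 0.07, 'bL', 'fHL'), (0, 0.05, 'bL', 'fHL'), (0.012, 0.11, 'bL', 'f'), (0.012, 0.09, 'bL', 'fH'), (0.012, 0.07, 'bL', 'fH'), (0.012, 0.05, 'bL', 'fH')]
20 20 [(0, 0.11, 'b', 'f'), (0, 0.09, 'b', 'fHL'), (0, 0.0
[... 654 characters left out ...]
 0.11, 'b', 'f'), (0.012, 0.09, 'bL', 'fH'), (0.012, 0.07, 'bL', 'fH'), (0.012, 0.05, 'bL', 'fH')]
10 20 [(0, 0.11, 'b', 'f'), (0, 0.09, 'b', 'fHL'), (0, 0.07, 'bL', 'fHL'), (0, 0.05, 'bL', 'fH'), (0.012, 0.11, 'b', 'f'), (0.012, 0.09, 'b', 'fH'), (0.012, 0.07, 'b', 'fH'), (0.012, 0.05, 'bL', 'fH')]
10 35 [(0, 0.11, 'b', 'f'), (0, 0.09, 'b', 'fH'), (0, 0.07, 'b', 'fHL'), (0, 0.05, 'bH', 'fH'), (0.012, 0.11, 'b', 'fH'), (0.012, 0.09, 'b', 'fH'), (0.012, 0.07, 'b', 'fH'), (0.012, 0.05, 'b', 'fH')]
10 45 [(0, 0.11, 'b', 'f'), (0, 0.09, 'b', 'fH'), (0, 0.07, 'b', 'fHL'), (0, 0.05, 'bH', 'fH'), (0.012, 0.11, 'b', 'fH'), (0.012, 0.09, 'b', 'fH'), (0.012, 0.07, 'b', 'fH'), (0.012, 0.05, 'b', 'fH')]
```

```bash
python3 need.py .612 .160 .34 -.28 .574 -.77 .94 .011 -.342
```

```text
p [0.6248 0.1552 0.3831] z [ 0.002  0.572 -0.821] y [1.    0.017 0.014] q [ 20.4  15.4 -22.4  77.2 -29.   87.8   0.9] 
shift units [-0.255 -0.167  0.476]
turn units [0.0915 0.0022 0.0677]
```

```bash
python3 -m creep '{"translation":[[0,0,0],[0,0,0],[0,0,0],[0,0,0]],"turn":[[0.031,0.001,0.0225],[0.03,0.001,0.0225],[0.03,0,0.0225],[0,0,0]],"grip":[0,0,0,0]}'
python3 need.py .610 .160 .31 -.28 .574 -.77 .94 .011 -.342; python3 need.py .610 .160 .254
```

```text
time_s: 18.35
tool_pos: [0.6271, 0.149, 0.3786]
tool_rot: [-156.2, -32.6, 76.6]
force: [0.4, 0.6, -0.6]
grip_width: 0.0278
grasp_force: 20.0
p [0.6271 0.149  0.3786] z [-0.278  0.574 -0.771] y [ 0.941 -0.001 -0.34 ] q [ 15.8  29.4 -21.3  61.5 -27.1 105.1 -14.7] 
shift units [-0.391  0.09   0.799]
turn units [ 0.0008  0.0001 -0.0028]
p [0.6271 0.149  0.3786] z [-0.278  0.574 -0.771] y [ 0.941 -0.001 -0.34 ] q [ 15.8  29.4 -21.3  61.5 -27.1 105.1 -14.7] 
shift units [-0.768  0.327  1.339]
```

```bash
python3 -m creep '{"translation":[[-0.19,0.04,0.4],[-0.19,0.06,0.4],[-0.19,0.11,0.28],[-0.19,0.11,0.26],[0,0,0]],"turn":[[0,0,0],[0,0,0],[0,0,0],[0,0,0],[0,0,0]],"grip":[0,0,0,0,0]}'
python3 need.py .610 .160 .254 -.28 .574 -.77 .94 .011 -.342
python3 - <<'E'
from h import *
d=cam('top');cv2.imwrite('pics/t3.png',cv2.resize(d['frame'][100:250,140:300,::-1],None,fx=4,fy=4))
E
```

```text
time_s: 18.98
tool_pos: [0.6077, 0.1607, 0.255]
tool_rot: [-156.2, -32.6, 76.6]
force: [0.0, -0.0, -0.9]
grip_width: 0.0275
grasp_force: 20.0
p [0.6077 0.1607 0.255 ] z [-0.278  0.573 -0.771] y [ 0.941 -0.001 -0.34 ] q [ 16.7  28.9 -21.4  76.3 -26.   92.7  -7.5] 
shift units [-0.009  0.032 -0.004]
turn units [ 0.0009  0.0003 -0.0028]
```

View pics/t3.png

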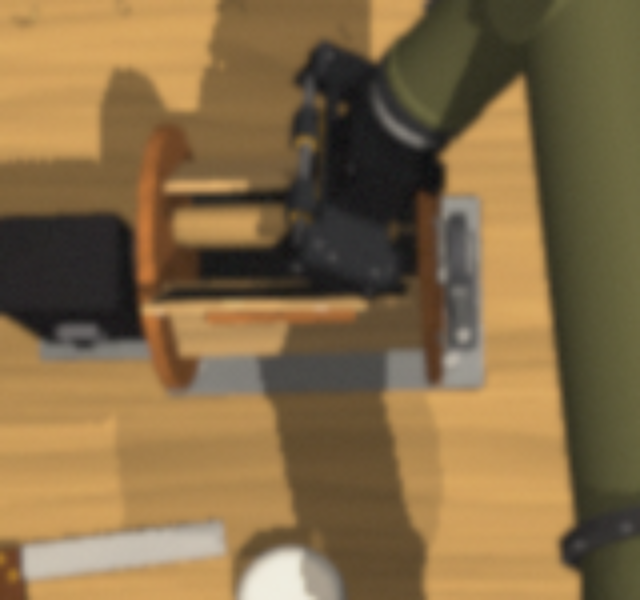

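The top crop shows the handle over the opening, its end at (180,225). The lid strip at (285,317) is now visible, so the lid or barrel may have shifted. I'll measure.

```bash
python3 - <<'E'
from h import *
d=cam('top');P=cloud(d);ok=d['z_map']>.2
v,u=np.indices(ok.shape)
m=ok&(u>178)&(u<210)&(P[...,0]>.46)&(P[...,0]<.72)
for r in range(140,195,3):
    mm=m&(v==r);print(r,np.median(P[mm],0).round(3) if mm.any() else '',end=' ')
o=env.get_obs();print(o['force'],o['wrist_torque'])
E
python3 bar2.py
```

```text
140 [0.693 0.26  0.164] 143 [0.672 0.225 0.199] 146 [0.653 0.219 0.228] 149 [0.671 0.237 0.133] 152 [0.62  0.21  0.277] 155 [0.61  0.209 0.28 ] 158 [0.601 0.211 0.278] 161 [0.61  0.223 0.211] 164 [0.628 0.243 0.096] 167 [0.617 0.243 0.096] 170 [0.606 0.244 0.096] 173 [0.559 0.211 0.263] 176 [0.541 0.204 0.304] 179 [0.534 0.205 0.293] 182 [0.546 0.224 0.19 ] 185 [0.538 0.227 0.177] 188 [0.531 0.229 0.164] 191 [0.547 0.258 0.012] 194 [0.536 0.257 0.013] [ 0.8197817  -0.21194287  0.01380886] [-0.78523235 -0.40990296 -0.01849278]
floor slope = b; lid slope -> b= [(np.float32(-0.2), 123, array([0.62 , 0.094], dtype=float32)), (np.float32(-69.3), 69, array([0.562, 0.257], dtype=float32)), (np.float32(-0.8), 120, array([0.623, 0.094], dtype=float32)), (np.float32(-69.3), 65, array([0.561, 0.259], dtype=float32))]
```

The lid and barrel haven't moved. I release the handle.

```bash
python3 -m creep '{"translation":[[0,0,0],[0,0,0],[0,0,0],[0,0,0]],"turn":[[0,0,0],[0,0,0],[0,0,0],[0,0,0]],"grip":[0.5,0.5,0.5,0.5]}'
python3 -m creep '{"translation":[[0.1,0,-0.3],[0.1,0,-0.5],[0.1,0,-0.5],[0,0,-0.5]],"turn":[[0,0,0],[0,0,0],[0,0,0],[0,0,0]],"grip":[0.5,0.5,0.5,0.5]}'
python3 - <<'E'
from h import *
d=cam('top');P=cloud(d);ok=d['z_map']>.2;hsv=cv2.cvtColor(d['frame'],cv2.COLOR_RGB2HSV)
m=ok&(P[...,0]>.565)&(P[...,0]<.66)&(P[...,1]>.065)&(P[...,1]<.255)&(P[...,2]>.106)&(P[...,2]<.17)
p=P[m];print(len(p),p.mean(0),[np.round(k,3) for k in cv2.minAreaRect(p[:,:2].astype(np.float32))],np.percentile(p[:,2],[5,50,95]))
cv2.imwrite('pics/t4.png',cv2.resize(d['frame'][100:250,140:300,::-1],None,fx=4,fy=4))
E
python3 need.py .5 .16 .4 0 0 -1 1 .012 0
```

```text
time_s: 19.68
tool_pos: [0.6089, 0.1621, 0.2555]
tool_rot: [-156.2, -32.7, 76.6]
force: [0.2, 0.7, 0.3]
grip_width: 0.0434
grasp_force: 0.0
time_s: 20.18
tool_pos: [0.6536, 0.0992, 0.381]
tool_rot: [-156.3, -32.7, 76.7]
force: [0.3, 0.4, 0.0]
grip_width: 0.0436
grasp_force: 0.0
478 [0.62996054 0.16367912 0.11665762] [array([0.635, 0.163]), array([0.182, 0.051]), np.float64(89.277)] [0.10807124 0.11732673 0.12379341]
p [0.6558 0.0951 0.3839] z [-0.27   0.574 -0.773] y [ 0.943 -0.005 -0.333] q [ 17.5  33.8 -20.   54.  -26.  109.5 -12.8] 
shift units [ 0.393 -1.907  0.837]
turn units [-0.1031 -0.1931 -0.0381]
```

View pics/t4.png

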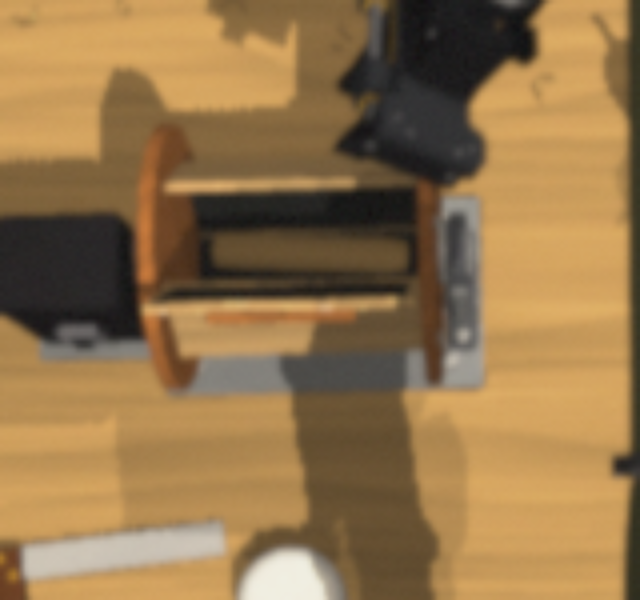

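The top crop shows the handle lying along the barrel at (310,252) with the lid still open. Now I close the gripper and go round behind the lid.

```bash
python3 -m creep '{"translation":[[0,0,-0.3],[0,0,-0.2],[0,0,0],[0,0,0],[0,0,0]],"turn":[[-0.026,-0.0483,-0.0095],[-0.026,-0.0483,-0.0095],[-0.026,-0.0483,-0.0095],[-0.026,-0.0483,-0.0095],[0,0,0]],"grip":[0,0,0,0,0]}' 20
python3 need.py .455 .16 .40 0 0 -1 1 .012 0
```

```text
time_s: 20.85
tool_pos: [0.6619, 0.0837, 0.4137]
tool_rot: [-179.9, -0.2, 91.3]
force: [-0.5, 0.6, 0.1]
grip_width: 0.0036
grasp_force: 0.0
p [0.6619 0.0837 0.4137] z [-0.002  0.003 -1.   ] y [ 1.     0.024 -0.002] q [  1.   21.2 -15.9  58.5   5.6 101.  -11.5] 
shift units [ 1.013 -2.563  0.179]
turn units [-0.0005 -0.001   0.0037]
```

```bash
python3 -m creep '{"translation":[[0.25,-0.64,0.03],[0.25,-0.64,0.03],[0.25,-0.64,0.03],[0.25,-0.64,0.03],[0,0,0]],"turn":[[0,0,0],[0,0,0],[0,0,0],[0,0,0],[0,0,0]],"grip":[0,0,0,0,0]}'
python3 -m creep '{"translation":[[0,0,0.5],[0,0,0.5],[0,0,0.4],[0,0,0]],"turn":[[0,0,0],[0,0,0],[0,0,0],[0,0,0]],"grip":[0,0,0,0]}'
python3 need.py .6 .16 .28
```

```text
time_s: 21.48
tool_pos: [0.455, 0.1566, 0.4039]
tool_rot: [-179.8, -0.1, 91.0]
force: [0.5, -0.1, 0.5]
grip_width: 0.0003
grasp_force: 0.0
time_s: 21.98
tool_pos: [0.4569, 0.1533, 0.2883]
tool_rot: [-179.4, -0.0, 90.7]
force: [0.3, 0.3, 0.3]
grip_width: 0.0007
grasp_force: 0.0
p [0.4569 0.1533 0.2883] z [-0.01  0.   -1.  ] y [ 1.     0.012 -0.01 ] q [ -0.3  -2.5 -20.4  99.1  -1.1  83.8 -19.9] 
shift units [0.062 1.79  0.086]
```

```bash
python3 -m creep '{"translation":[[0,0.25,0],[0,0.25,0],[0,0.25,0],[0,0.25,0],[0,0.2,0]],"turn":[[0,0,0],[0,0,0],[0,0,0],[0,0,0],[0,0,0]],"grip":[0,0,0,0,0]}'
python3 -m creep '{"translation":[[0,0.15,0],[0,0.15,0],[0,0.15,0],[0,0,0],[0,0,0]],"turn":[[0,0,0],[0,0,0],[0,0,0],[0,0,0],[0,0,0]],"grip":[0,0,0,0,0]}'
python3 -m creep '{"translation":[[0,0,-0.5],[0,0,-0.5],[-0.5,-0.5,-0.2],[-0.5,-0.5,0],[-0.5,-0.5,0]],"turn":[[0,0,0],[0,0,0],[0,0,0],[0,0,0],[0,0,0]],"grip":[0,0,0,0,0]}'
python3 -m creep '{"translation":[[-0.6,-0.2,0],[-0.6,-0.2,0],[0,0,0],[0,0,0],[0,0,0]],"turn":[[0,0,0],[0,0,0],[0,0,0],[0,0,0],[0,0,0]],"grip":[0,0,0,0,0]}'
python3 - <<'E'
from h import *
d=cam('top');P=cloud(d);ok=d['z_map']>.2
m=ok&(P[...,1]>.08)&(P[...,1]<.235)&(P[...,0]>.583)&(P[...,0]<.645)&(P[...,2]>.2)&(P[...,2]<.28)
q=P[m];A=np.c_[q[:,:2],np.ones(len(q))];c,*_=np.linalg.lstsq(A,q[:,2],rcond=None);print(len(q),np.degrees(np.arctan(c[:2])),np.median(q[:,2]))
for a in np.arange(.53,.7,.01):
    s=P[ok&(P[...,1]>.08)&(P[...,1]<.235)&(abs(P[...,0]-a)<.005)];print(a.round(2),np.median(s[:,2]).round(3),end='; ')
cv2.imwrite('pics/t5.png',cv2.resize(d['frame'][100:250,140:300,::-1],None,fx=4,fy=4))
E
```

```text
time_s: 22.6
tool_pos: [0.5554, 0.1559, 0.2919]
tool_rot: [-179.9, -0.1, 90.7]
force: [-0.2, -0.2, 0.1]
grip_width: 0.0007
grasp_force: 0.1
time_s: 23.22
tool_pos: [0.589, 0.1574, 0.2905]
tool_rot: [-179.8, -0.1, 90.9]
force: [0.2, -0.3, -0.3]
grip_width: 0.0003
grasp_force: 0.0
time_s: 23.85
tool_pos: [0.4698, 0.0344, 0.3873]
tool_rot: [-179.8, -0.1, 90.9]
force: [0.6, -1.2, 0.3]
grip_width: 0.0003
grasp_force: 0.0
time_s: 24.48
tool_pos: [0.4411, -0.0596, 0.3868]
tool_rot: [-179.8, -0.1, 91.0]
force: [0.4, 0.2, -0.3]
grip_width: 0.0007
grasp_force: 0.0
1004 [3.97764281 0.33839375] 0.2353043155458761
0.53 0.014; 0.54 0.172; 0.55 0.189; 0.56 0.211; 0.57 0.229; 0.58 0.236; 0.59 0.236; 0.6 0.235; 0.61 0.235; 0.62 0.235; 0.63 0.234; 0.64 0.242; 0.65 0.235; 0.66 0.22; 0.67 0.202; 0.68 0.186; 0.69 0.169;
```

View pics/t5.png

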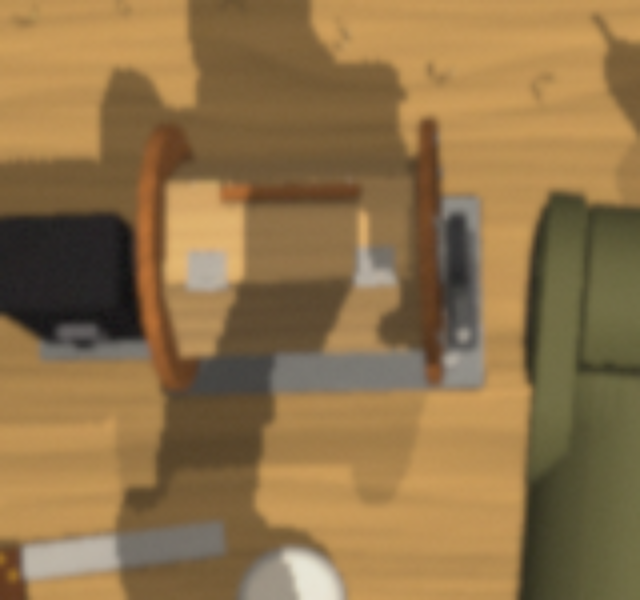

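The last crop shows the lid flat and shut, with its finger strip at (290,192). It is level from x 0.58 to 0.63 at z 0.235, and the arm is clear. I hand it in.

```bash
python3 -c "
from cell import env
print(env.sign_off())"
```

```text
the job is handed in; nothing more can be done
None
```

The job is handed in but the judge returned no verdict: the camera shows the barrel hatch-up and the lid shut and level, the long handle lay along the barrel just before closing, and the robot is clear.

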